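Dock the vial tray, then draw out the brown vial and hold it leaned over

TASK

Slide the blue tray with its three vials along the bench into the slot between the dock's two rails, fully home against the end block. Then draw the brown vial out of the docked tray, lift it well clear, a good 20 cm above the bench, lean it over to about 45 degrees for a look at its contents, and finish there: keep holding it still in the gripper, do not put it down. Leave the tray home with the two white vials standing in it, and do not disturb the other things on the bench.

Things in the scene. Friction and masses are not known exactly. Their poses are not given: they have to be found in the camera images.
- tray: Blue tray on the bench, loose, 0.25-0.5 kg: block 200 (x) x 60 (y) x 24 (z) mm, with flanges 8 mm high along its sides, 76 mm wide over all. Origin: centre of its underside; +x is its front, the end that enters the dock. Three round pockets, 25 mm wide, 20 mm deep, on its centre line at x = -13, +31, +75 mm hold the vials. Starts a few cm outside the dock's mouth, a little off line and askew.
- tray_fin (a point): Centre of the black upright grip fin on the tray's rear (tray x = -75, y = 0, z = 45 mm): 36 mm long along tray x, 12 mm thick along tray y, from the tray's top (24 mm) up to 62 mm above the bench. Grasp it across its thickness.
- dock: Dock fixed to the bench: two parallel dark grey steel rails and a white end block. +x is the direction of insertion. Origin, at bench level: where the tray's origin lies when home (axes parallel, tray's front against a stop pad at x = +100 mm). No floor: the tray slides on the bench. End block: 55 (x) x 110 (y) x 40 mm high, from x = +102 mm. All else of the dock is at most 19 mm high.
- dock_mouth (a point): Bench-level point midway between the rails' near ends (dock x = -25, y = 0 mm), axes as the dock's. From here the rails run inwards 79 mm apart (1.5 mm play each side of the tray); outwards they flare to about 100 mm apart over 27 mm. Lips along their tops, 11 to 17 mm above the bench, reach 5 mm in over the flanges.
- brown_vial: Brown sample vial with black cap, 22 mm diameter, 52 mm tall, 20 g, loose, standing upright in one of the tray's three pockets (which one varies); about 32 mm of it shows above the tray. Origin: centre of its underside; z is its long axis, towards the cap.
- white_vial_a: White sample vial with black cap, same size, in another pocket; origin at centre of underside, z up.
- white_vial_b: White sample vial with black cap, same size, in the third pocket; origin at centre of underside, z up.
- wash_bottle: Loose bystander: white squeeze bottle with red cap and bent spout, 204 mm tall; origin at its underside.
- beaker: Loose bystander: clear glass beaker, 69 mm wide, 79 mm tall; origin at its underside.
- timer: Loose bystander: white bench timer, 68x66x21 mm, with two blue keys and one red key; origin at its underside.
- petri_dish: Loose bystander: clear dish of beads, 57 mm wide, 20 mm tall; origin at its underside.

How it is judged:
On the way, in this order (a step that is already met when the one before it is completed fails the run):
1. the tray is home in the dock with all three vials standing in it (x of tray in the frame of dock above -0.006 m and y of tray in the frame of dock between -0.005 and 0.005 m and height (world z) of tray below 0.006 m and angle between the x axis of tray and the x axis of dock, either way round below 0.06 rad and z of each of brown_vial, white_vial_a, white_vial_b in the frame of tray below 0.012 m and y of brown_vial in the frame of tray between -0.008 and 0.008 m and angle between each of brown_vial, white_vial_a, white_vial_b's own z axis and vertical below 0.2 rad and y of white_vial_a in the frame of tray between -0.008 and 0.008 m and y of white_vial_b in the frame of tray between -0.008 and 0.008 m), for 0.2 s.
2. the brown vial is drawn clear above the docked tray (height (world z) of brown_vial above 0.08 m and x of tray in the frame of dock above -0.006 m and y of tray in the frame of dock between -0.005 and 0.005 m and height (world z) of tray below 0.006 m and angle between the x axis of tray and the x axis of dock, either way round below 0.06 rad), for 0.2 s.
At the end, for the whole second after the job is handed in: Tray home: within 6 mm of the stop, 5 mm sideways, 0.06 rad, flat on the bench; white vials upright in their pockets; brown vial held still in the fingers, touching neither tray nor dock, its underside over 150 mm above the bench, leaned 30 to 60 degrees from vertical (x of tray in the frame of dock above -0.006 m and y of tray in the frame of dock between -0.005 and 0.005 m and height (world z) of tray below 0.006 m and angle between the x axis of tray and the x axis of dock, either way round below 0.06 rad and z of each of white_vial_a, white_vial_b in the frame of tray below 0.012 m and y of white_vial_a in the frame of tray between -0.008 and 0.008 m and angle between each of white_vial_a, white_vial_b's own z axis and vertical below 0.2 rad and y of white_vial_b in the frame of tray between -0.008 and 0.008 m and height (world z) of brown_vial above 0.15 m and angle between brown_vial's own z axis and vertical between 0.52 and 1.06 rad and contact force between brown_vial and the fingers above 1 N and contact force between brown_vial and tray below 0.05 N and contact force between brown_vial and dock below 0.05 N and linear speed of brown_vial below 0.03 m/s); the arm keeps its last pose, push and grip.
It fails at once if a bystander was moved over 3 cm (distance of any of wash_bottle, beaker, timer, petri_dish from where it was at the start of the episode above 0.03 m).
It fails at once if a white vial was drawn out or tipped over (z of any of white_vial_a, white_vial_b in the frame of tray above 0.03 m or angle between any of white_vial_a, white_vial_b's own z axis and vertical above 0.6 rad).
It also fails if it takes over 51 s, if anything falls off the work surface, if the arm or the gripper's body presses on something with over 40 N, if the wrist force passes 120 N, or if a joint passes its speed limit or range.

ROBOT

A 6-joint arm with a two-finger parallel gripper is mounted at the origin on a cart in front of the work surface, level with it; the furniture and walls round the work are solid. World frame = base frame: x ahead of the robot, y to its left, z up, the work surface at z = 0. Lengths are in m, angles in rad, forces in N, time in s.
With the tool pointing down it reaches from about 0.325 to 0.775 m from the base axis. Payload 5.5 kg.
Tool frame: the origin (TCP) lies midway between the tips of the shut fingers; the grasp point (between the pads) lies 19 mm behind it; z points along the fingers, y is the line along which they close (so a half turn about z gives the same grasp; the last joint's range is limited). The gripper opens to 88 mm and grips with 3 to 60 N. Pads are 20 mm wide; open, the fingers measure 115 mm over their backs; the gripper's body (75 mm by 178 mm) begins 61 mm behind the grasp point.
Start: joints at [1.064, 0.091, 1.231, -0, 1.82, -0.057], TCP at [0.261, 0.54, 0.196] pointing down, gripper open.
Joint ranges: [-2.87, 2.87], [-0.86, 2.18], [0.17, 2.46], [-1.51, 4.65], [0.06, 2.69], [-2.65, 2.65]. Speed limits (rad/s): [2.57, 2.57, 3.01, 3.14, 3.14, 3.14].

INTERFACE

Orientations are given as a rotation vector (axis times angle).
In Python, from plant import r gives the robot as it stands.
- The arm moves only by the shell command python3 inch.py 'ROWS' [OPENING]. ROWS is a JSON list that holds a single list of rows (three levels of brackets), with 1 to 20 rows, each of 6 numbers: dx, dy, dz in shares of the most that a row can go, 1 being 62.5 mm, then a rotation vector rx, ry, rz in units of 0.1 rad; each row shifts and turns the commanded pose from where the row before left it, along the tool's axes as they then stand; what a row does not reach is not made up. A row lasts 1/8 s, in which the tool goes at most 0.0625 m and 0.188 rad, less where a joint would pass 70% of its speed; a pose out of reach is approached as far as the arm can. OPENING is the finger opening in m, set as the command begins (- or left out keeps the last). The fingers move at their own pace and stop on an object; the grip force is fixed at half the most. Time passes only in rows, so rows that do not move let the fingers close. It prints the time, the measured TCP pose, the force, the opening and the grip force at its end. Input that does not fit is refused with a message, and nothing moves.
- r.get_obs(): the state, without advancing time (a new reading comes with each control period).
- r.camera(name): name is "side" or "top"; returns a dict with "img" (420x560x3 uint8, red, green, blue), "camera_matrix" (3x3 intrinsics, pixels), "pose" (4x4, takes a point from camera to world coordinates). Camera axes: x right, y down, z forward; pixel columns grow to the right and rows downward; lengths in m; the calibration is good to about 2 mm. A picture is of the moment at which its call begins. There is no depth.
- r.job_done(): hands the job in; it is judged then, once.
The state is a dict: "time_s": time; "joint_positions": joint angles; "joint_vel": joint speeds; "effort": joint torques, N m; "tcp_pos": TCP position; "eef_rot": TCP orientation; "ft_force": force on the tool from outside, world axes, zero at the start; "wrist_torque": the same for the moment, N m; "finger_gap": finger opening in m; "grasp_force": force on a finger pad.
Only numpy, scipy, OpenCV 4.12 (cv2) and the standard library are available. Lean on these libraries where they do the work, as an engineer would, in place of code of your own. Each camera call takes 0.05 s, during which the arm holds its last target. There are 200 camera calls.

## Working session

There is one attempt and no reset: what is moved stays moved. The work goes in short steps, Python scripts to look and compute and a shell command to move; the robot and the scene stay as the last step left them, time stands still between calls to the robot, and variables do not carry over. Pictures are saved under pics/ and viewed, at most 10 in all, crops included, and the job is handed in when it is done.

```bash
ls; mkdir -p pics; cat > h.py <<'E'
import numpy as np, cv2
from plant import r
from scipy.spatial.transform import Rotation as R
def ray(c,uv,z):
    d=c["pose"][:3,:3]@np.linalg.solve(c["camera_matrix"],[uv[0],uv[1],1.]);o=c["pose"][:3,3]
    return o+d*(z-o[2])/d[2]
def proj(c,p):
    q=np.linalg.inv(c["pose"])@np.r_[p,1];q=c["camera_matrix"]@q[:3];return q[:2]/q[2]
E
python3 - <<'E'
from h import *
for n in("top","side"):
    c=r.camera(n);np.savez(f"{n}0.npz",**c);cv2.imwrite(f"pics/{n}0.png",c["img"][:,:,::-1]);print(n,c["pose"].round(3).tolist(),c["camera_matrix"][0,0])
o=r.get_obs();print(o["time_s"],o["tcp_pos"],o["eef_rot"],o["finger_gap"])
E
```

```text
inch.py
pics
plant.py
top [[-0.028, -0.996, 0.084, 0.488], [-0.999, 0.026, -0.023, 0.046], [0.021, -0.085, -0.996, 1.248], [0.0, 0.0, 0.0, 1.0]] 403.09727405554895
side [[-0.996, -0.026, 0.085, 0.434], [-0.086, 0.491, -0.867, 1.432], [-0.019, -0.871, -0.492, 0.846], [0.0, 0.0, 0.0, 1.0]] 487.4045564597369
0.1 [0.26075445 0.54004696 0.19546692] [-7.00549547e-01 -3.06205274e+00  2.52855961e-03] 0.08807454895564112
```

View pics/top0.png

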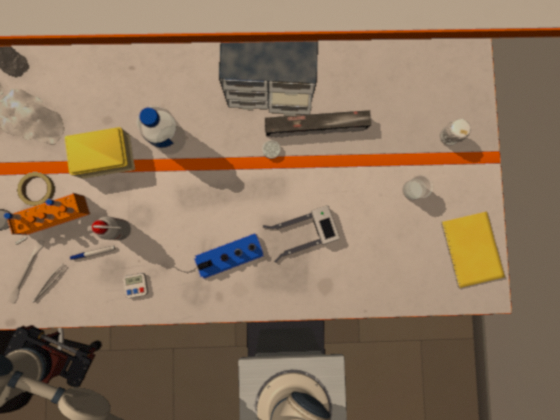

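View pics/side0.png

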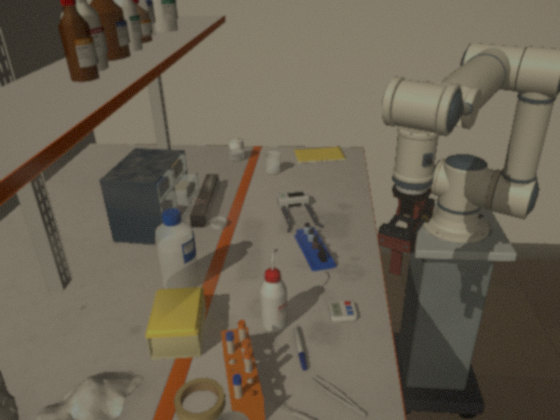

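The top view shows the blue tray at about (229,256), with its fin end at left (205,265). The dock is to its right: rails around (290,237), end block at (325,226). The timer is at (135,286) and the wash bottle at (105,228). I'll enlarge the tray area.

```bash
python3 - <<'E'
from h import *
c=dict(np.load("top0.npz"));s=dict(np.load("side0.npz"))
a=cv2.resize(c["img"][195:290,185:350],None,fx=4.5,fy=4.5,interpolation=cv2.INTER_CUBIC)[:,:,::-1]
cv2.imwrite("pics/topcrop.png",a)
b=cv2.resize(s["img"][180:280,265:350],None,fx=6,fy=6,interpolation=cv2.INTER_CUBIC)[:,:,::-1]
cv2.imwrite("pics/sidecrop.png",b)
hsv=cv2.cvtColor(c["img"],cv2.COLOR_RGB2HSV)
m=cv2.inRange(hsv,(105,120,60),(125,255,255));m[:,:185]=0;m[:,280:]=0;m[:200]=0;m[295:]=0
m=cv2.morphologyEx(m,cv2.MORPH_CLOSE,np.ones((9,9)))
ct=max(cv2.findContours(m,0,1)[0],key=cv2.contourArea)
q=np.array([ray(c,p[0],0.015)[:2] for p in ct],np.float32)
print(cv2.minAreaRect(q)); print(cv2.minAreaRect(ct))
E
```

```text
((0.461565762758255, 0.17992167174816132), (0.07083536684513092, 0.19736456871032715), 18.849475860595703)
((228.46575927734375, 255.57537841796875), (23.40822982788086, 65.54304504394531), 69.44395446777344)
```

View pics/topcrop.png

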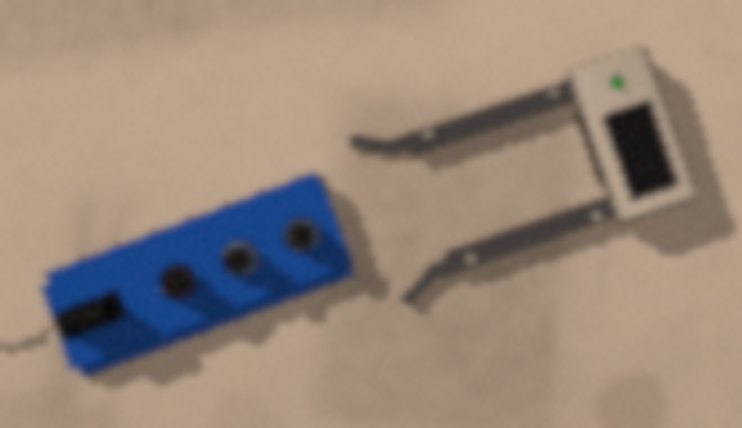

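View pics/sidecrop.png

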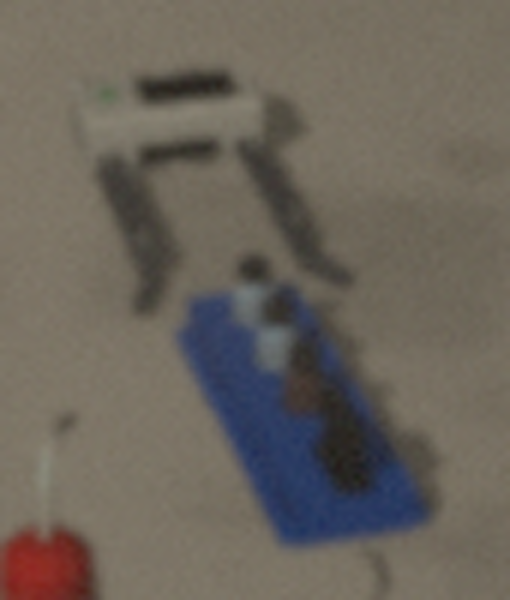

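Zoomed in, the side view shows the brown vial in the pocket nearest the fin (tray x = -13), with the white ones in the front two. In the top view, crop pixels, the caps are at about (178,282), (239,259) and (302,235), the fin at (90,313), and the rail screws at (430,133), (557,93), (471,257) and (597,215).

```bash
cat > meas.py <<'E'
from h import *
def cen(img,uv,w,dark):
    # intensity centroid in a small window, full-picture pixels
    u,v=np.round(uv).astype(int);g=cv2.cvtColor(img,cv2.COLOR_RGB2GRAY).astype(float)[v-w:v+w+1,u-w:u+w+1]
    g=np.clip(np.percentile(g,60)-g,0,None) if dark else np.clip(g-np.percentile(g,70),0,None)
    y,x=np.mgrid[v-w:v+w+1,u-w:u+w+1];return np.array([(g*x).sum(),(g*y).sum()])/g.sum()
def full(p): return np.array(p)/4.5+[185,195]-.4
E
python3 - <<'E'
from meas import *
c=dict(np.load("top0.npz"));im=c["img"]
scr=[ray(c,cen(im,full(p),2,0),.018)[:2] for p in[(430,133),(557,93),(471,257),(597,215)]]
print("screws",np.round(scr,4))
raw=[ray(c,full(p),.018)[:2] for p in[(430,133),(557,93),(471,257),(597,215)]];print("raw",np.round(raw,4))
blk=[ray(c,full(p),.04)[:2] for p in[(572,70),(648,48),(692,192),(618,218)]];print("block",np.round(blk,4),cv2.minAreaRect(np.array(blk,np.float32)))
for S in(scr,raw):
    S=np.array(S);d=(S[1]-S[0])+(S[3]-S[2]);yaw=np.arctan2(d[1],d[0]);ex=d/np.linalg.norm(d);ey=np.array([-ex[1],ex[0]])
    print("yaw",np.degrees(yaw),"sep",(S[0]-S[2])@ey,(S[1]-S[3])@ey,"mid y",S.mean(0)@ey,"block mid y",np.mean(blk,0)@ey,"x of screws",S@ex,"block x",np.array(blk)@ex)
caps=[ray(c,cen(im,full(p),3,1),.056)[:2] for p in[(178,282),(239,259),(302,235)]]
capr=[ray(c,full(p),.056)[:2] for p in[(178,282),(239,259),(302,235)]]
fin=ray(c,full((90,313)),.062)[:2]
print("caps",np.round(caps,4),np.round(capr,4),"fin",fin)
q=np.array([fin,*capr]);d=q[3]-q[0];print("tray yaw",np.degrees(np.arctan2(d[1],d[0])),np.linalg.norm(np.diff(q,axis=0),axis=1))
print("timer",ray(c,(135,286),.02),"bottle",ray(c,(112,230),.0),"rail tips",ray(c,full((355,140)),.018),ray(c,full((408,300)),.018))
E
```

```text
screws [[ 0.5584  0.0241]
 [ 0.5837 -0.0622]
 [ 0.4661 -0.0043]
 [ 0.4932 -0.0899]]
raw [[ 0.5523  0.0209]
 [ 0.5772 -0.0663]
 [ 0.4678 -0.0044]
 [ 0.4937 -0.0906]]
block [[ 0.5908 -0.0749]
 [ 0.6043 -0.1265]
 [ 0.5071 -0.1522]
 [ 0.4912 -0.1021]] ((0.5480419993400574, -0.11420678347349167), (0.10324784368276596, 0.053295183926820755), 15.288018226623535)
yaw -73.06524945927963 sep 0.09648507125129699 0.09465030367006226 mid y 0.49290766675381764 block mid y 0.49139230265299605 x of screws [0.13961673 0.22950061 0.13987045 0.22968596] block x [0.24373639 0.29699188 0.2932887  0.24076936]
yaw -73.68473907129318 sep 0.08820919452626522 0.08700813213445444 mid y 0.4918660890163328 block mid y 0.4942687071934282 x of screws [0.13509705 0.22580206 0.13566392 0.2256696 ] block x [0.23784717 0.29112276 0.28850584 0.23599616]
caps [[0.4572 0.188 ]
 [0.4701 0.1494]
 [0.4849 0.1074]] [[0.4577 0.1885]
 [0.4715 0.1486]
 [0.4859 0.1072]] fin [0.43958706 0.24478682]
tray yaw -71.39078345576769 [0.05915778 0.0422241  0.04382061]
timer [0.37913193 0.4597217  0.02      ] bottle [0.54932995 0.5368684  0.        ] rail tips [0.5489705  0.07186962 0.018     ] [0.44025754 0.03887031 0.018     ]
```

```bash
python3 - <<'E'
from meas import *
c=dict(np.load("top0.npz"));im=c["img"]
up=cv2.resize(im[195:290,185:350],None,fx=4.5,fy=4.5,interpolation=cv2.INTER_CUBIC)
hsv=cv2.cvtColor(up,cv2.COLOR_RGB2HSV)
for p in[(480,118),(470,150),(530,238),(520,265),(610,100),(650,140),(560,300)]: print(p,hsv[p[1],p[0]])
for name,a,b in(("far",(430,133),(557,93)),("near",(471,257),(597,215))):
    # dark-grey mask inside a band round the rail
    band=np.zeros(up.shape[:2],np.uint8);cv2.line(band,a,b,255,34)
    m=cv2.inRange(hsv,(0,0,0),(255,70,110))&band
    y,x=np.nonzero(m);P=np.array([ray(c,full((u,v)),.018)[:2] for u,v in zip(x,y)],np.float32)
    f=cv2.fitLine(P,cv2.DIST_HUBER,0,.01,.01).ravel();r_=cv2.minAreaRect(P)
    print(name,len(P),"yaw",np.degrees(np.arctan(f[1]/f[0])),"c",f[2:],r_)
y,x=np.nonzero(cv2.inRange(hsv[40:230,560:705],(0,0,125),(255,65,255)))
P=np.array([ray(c,full((u+560,v+40)),.04)[:2] for u,v in zip(x,y)],np.float32);print("blk",len(P),cv2.minAreaRect(P),P.mean(0))
o=np.full(up.shape[:2],0,np.uint8);o|=cv2.inRange(hsv,(0,0,0),(255,70,110));cv2.imwrite("pics/mask.png",o)
E
```

```text
(480, 118) [ 3 36 70]
(470, 150) [ 15  68 113]
(530, 238) [10 34 68]
(520, 265) [ 15  66 120]
(610, 100) [ 15  56 178]
(650, 140) [ 0 12 22]
(560, 300) [ 15  65 170]
far 3739 yaw -73.666275 c [ 0.5614518  -0.02442343] ((0.5610301494598389, -0.023419104516506195), (0.01688096672296524, 0.11266963928937912), 16.66149139404297)
near 4414 yaw -71.933044 c [ 0.47790542 -0.03869988] ((0.47987669706344604, -0.04785263165831566), (0.02111806720495224, 0.11276185512542725), 17.33708953857422)
blk 15384 ((0.5469804406166077, -0.11380012333393097), (0.09685817360877991, 0.1267772614955902), 88.04657745361328) [ 0.5555499  -0.11526925]
```

```bash
cat > go.py <<'E'
import sys
from h import *
def delta(p,yaw_y):
    "tool-axis shift (after turning) to world p, and tool rz to put tool y at world angle yaw_y (deg, mod 180)"
    o=r.get_obs();Q=R.from_rotvec(o["eef_rot"]);M=Q.as_matrix()
    a=np.arctan2(M[1,1],M[0,1]);d=(np.radians(yaw_y)-a+np.pi/2)%np.pi-np.pi/2
    T=np.array([[0,0],[0,0],[0,0]],float)
    ty=np.array([np.cos(a+d),np.sin(a+d),0]);tz=np.array([0,0,-1.]);T=np.c_[np.cross(ty,tz),ty,tz]
    print("turn rv (tool)",(Q.inv()*R.from_matrix(T)).as_rotvec().round(4),"shift after turn",(T.T@(np.array(p)-o["tcp_pos"])).round(4),"t",o["time_s"],"tcp",o["tcp_pos"].round(4),"j",o["joint_positions"].round(2))
if __name__=="__main__": delta([float(x) for x in sys.argv[1:4]],float(sys.argv[4]))
E
python3 go.py .439 .246 .10 18.6
```

```text
turn rv (tool) [-1.600e-03  6.000e-04  7.963e-01] shift after turn [-0.3355  0.0751  0.0955] t 0.1 tcp [0.2608 0.54   0.1955] j [ 1.06  0.09  1.23 -0.    1.82 -0.06]
```
j6: needs total: world -0.796; j1 changes ~-.55 contributes; fine.

Units first: shifts go in shares of 62.5 mm and turns go in units of 0.1 rad. So -0.04 m is -0.64, -0.0155 m is -0.248, 0.16 rad is 1.6.

```bash
python3 inch.py '[[[0,0,0,0,0,1.6],[0,0,0,0,0,1.6],[0,0,0,0,0,1.6],[0,0,0,0,0,1.6],[0,0,0,0,0,1.56],[-0.64,0.144,0.16,0,0,0],[-0.64,0.144,0.16,0,0,0],[-0.64,0.144,0.16,0,0,0],[-0.64,0.144,0.16,0,0,0],[-0.64,0.144,0.16,0,0,0],[-0.64,0.144,0.16,0,0,0],[-0.64,0.144,0.16,0,0,0],[-0.64,0.144,0.16,0,0,0],[-0.248,0.048,0.24,0,0,0],[0,0,0,0,0,0],[0,0,0,0,0,0]]]' .088; python3 go.py .439 .246 .029 18.6
```

```text
time_s: 2.1
tcp_pos: [0.4386, 0.2473, 0.1015]
eef_rot: [-1.831, -2.552, -0.0]
ft_force: [0.9, -1.0, 0.3]
finger_gap: 0.0877
grasp_force: 0.0
turn rv (tool) [-0.0002 -0.0006  0.0013] shift after turn [-0.0014 -0.      0.0725] t 2.1 tcp [0.4386 0.2473 0.1015] j [ 0.45 -0.17  1.65  0.    1.66  0.12]
```

Scaled: 0.025 m is 0.4, 0.0225 m is 0.36.

```bash
python3 inch.py '[[[-0.0224,0,0.4,0,0,0],[0,0,0.4,0,0,0],[0,0,0.36,0,0,0],[0,0,0,0,0,0]]]' - && python3 - <<'E'
from h import *
for n in("top","side"):
    c=r.camera(n);cv2.imwrite(f"pics/{n}1.png",c["img"][:,:,::-1])
    i=c["img"][195:290,165:350] if n=="top" else c["img"][150:280,265:370]
    f=4 if n=="top" else 4.5
    cv2.imwrite(f"pics/{n}1c.png",cv2.resize(i,None,fx=f,fy=f,interpolation=cv2.INTER_CUBIC)[:,:,::-1])
E
```

```text
time_s: 2.6
tcp_pos: [0.438, 0.2457, 0.0277]
eef_rot: [-1.829, -2.552, 0.004]
ft_force: [0.6, -0.6, 0.3]
finger_gap: 0.088
grasp_force: 0.0
```

View pics/side1c.png

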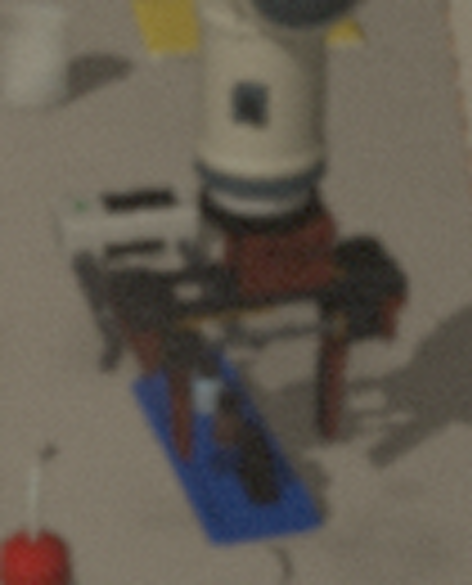

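```bash
python3 - <<'E'
from h import *
c=dict(np.load("side0.npz"));k=lambda p:((proj(c,p)-[265,150])*4.5).round(0)
t=np.array([.438,.2457,.0277])
e=np.array([.319,-.948,0]); n=np.array([.948,.319,0])
print("tcp",k(t),"fin rear-bottom",k(t-e*.018+[0,0,-.004]),"rear top",k(t-e*.018+[0,0,.034]),"front top",k(t+e*.018+[0,0,.034]))
print("fingers",k(t+n*.044),k(t-n*.044),"rear corners",k(t-e*.025+n*.038-[0,0,.02]),k(t-e*.025-n*.038-[0,0,.02]))
E
```

```text
tcp [252. 474.] fin rear-bottom [260. 495.] rear top [262. 446.] front top [245. 416.]
fingers [187. 485.] [316. 464.] rear corners [207. 530.] [319. 512.]
```

The side view shows the fingers straddling the black fin, which sits at about (260,470), with the brown vial just ahead at (228,430). The projections agree to within a few mm, so I'll close.

```bash
python3 inch.py '[[[0,0,0,0,0,0],[0,0,0,0,0,0],[0,0,0,0,0,0],[0,0,0,0,0,0],[0,0,0,0,0,0],[0,0,0,0,0,0],[0,0,0,0,0,0],[0,0,0,0,0,0]]]' 0.0 && python3 - <<'E'
from meas import *
c=r.camera("top");np.savez("top2.npz",**c);im=c["img"]
i=cv2.resize(im[195:290,185:350],None,fx=4.5,fy=4.5,interpolation=cv2.INTER_CUBIC)[:,:,::-1]
cv2.imwrite("pics/top2c.png",i)
E
python3 go.py .438 .2457 .0277 18.6
```

```text
time_s: 3.7
tcp_pos: [0.4395, 0.245, 0.0289]
eef_rot: [-1.833, -2.551, 0.0]
ft_force: [1.6, 0.9, -0.1]
finger_gap: 0.0115
grasp_force: 30.1
turn rv (tool) [-0.     -0.      0.0005] shift after turn [ 0.0011 -0.0012  0.0012] t 3.75 tcp [0.4395 0.245  0.0289] j [ 0.44 -0.14  1.75  0.    1.53  0.12]
```

View pics/top2c.png

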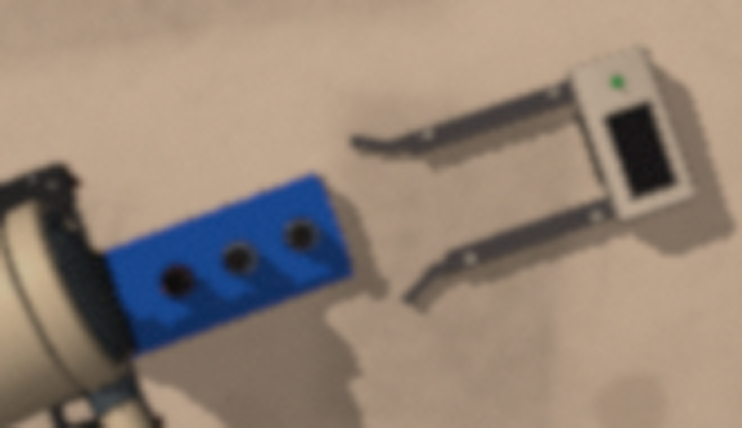

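The gap is 11.5 mm with 30 N, so the fin is held, and the tray hasn't shifted. I'll turn it onto the dock's line and bring it just to the mouth.

```bash
python3 inch.py '[[[-0.064,-0.016,0,0,0,0.1],[-0.128,-0.016,0,0,0,0.1],[-0.128,-0.016,0,0,0,0.08],[0,0,0,0,0,0],[0,0,0,0,0,0]]]' && python3 - <<'E'
from meas import *
c=r.camera("top");np.savez("top3.npz",**c);im=c["img"]
i=cv2.resize(im[195:290,185:350],None,fx=4.5,fy=4.5,interpolation=cv2.INTER_CUBIC)[:,:,::-1]
cv2.imwrite("pics/top3c.png",i)
E
python3 go.py .4395 .245 .029 17
```

```text
time_s: 4.38
tcp_pos: [0.4431, 0.224, 0.0289]
eef_rot: [1.869, 2.524, -0.002]
ft_force: [0.3, -2.8, -0.3]
finger_gap: 0.0118
grasp_force: 30.0
turn rv (tool) [-0.0002  0.0014 -0.0004] shift after turn [ 0.0209  0.0027 -0.0001] t 4.425 tcp [0.443  0.2242 0.0289] j [ 0.4  -0.16  1.77 -0.    1.53  0.1 ]
```

View pics/top3c.png

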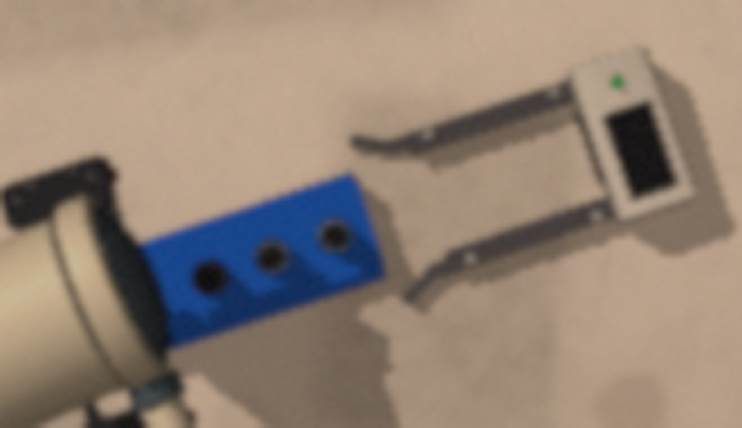

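The top view shows the tray's front at (352,177) to (384,275) and the caps at (210,279), (272,257), (335,236), just short of the flared rail tips at (355,140) and (408,300).

```bash
python3 - <<'E'
from meas import *
c=dict(np.load("top3.npz"));im=c["img"]
ex=np.array([np.cos(np.radians(-73)),np.sin(np.radians(-73))]);ey=np.array([-ex[1],ex[0]]);B=np.c_[ex,ey]
caps=np.array([ray(c,full(p),.056)[:2] for p in[(210,279),(272,257),(335,236)]])@B
print("caps",caps.round(4))
up=cv2.resize(im[195:290,185:350],None,fx=4.5,fy=4.5,interpolation=cv2.INTER_CUBIC);h=cv2.cvtColor(up,cv2.COLOR_RGB2HSV)
m=cv2.inRange(h,(100,120,20),(130,255,255));m[:,:185]=0;m=cv2.morphologyEx(m,cv2.MORPH_CLOSE,np.ones((25,25)))
ct=max(cv2.findContours(m,0,1)[0],key=cv2.contourArea)
P=np.array([ray(c,full(p[0]),.008)[:2] for p in ct],np.float32);R_=cv2.minAreaRect(P);print(R_,np.array(R_[0])@B)
print("rails inner edge pts:")
for nm,z,pts in(("far rail top edges",.018,[(430,133),(557,93)]),("near",.018,[(471,257),(597,215)]),("tips",.018,[(355,140),(408,300)])):
    print(nm,(np.array([ray(c,full(p),z)[:2] for p in pts])@B).round(4))
t=np.array([.443,.2242])@B;print("tcp",t.round(4))
E
```

```text
caps [[-0.0261  0.488 ]
 [ 0.0166  0.4887]
 [ 0.0598  0.4885]]
((0.4710422158241272, 0.13198865950107574), (0.07169163227081299, 0.14285492897033691), 16.86627197265625) [0.01149803 0.48904966]
rails inner edge pts:
far rail top edges [[0.1415 0.5343]
 [0.2322 0.5326]]
near [[0.141  0.4461]
 [0.231  0.4456]]
tips [[0.0918 0.546 ]
 [0.0915 0.4324]]
tcp [-0.0849  0.4892]
```

Aligned to about 1 mm and a fraction of a degree. I'll push in.

Scaled: -0.01 m is -0.16, -0.008 m is -0.128.

```bash
python3 inch.py '[[[-0.16,0,0,0,0,0],[-0.16,0,0,0,0,0],[-0.16,0,0,0,0,0],[-0.16,0,0,0,0,0],[-0.128,0,0,0,0,0],[-0.128,0,0,0,0,0],[-0.128,0,0,0,0,0],[0,0,0,0,0,0]]]' ; python3 go.py .443 .2242 .029 17
```

```text
time_s: 5.42
tcp_pos: [0.462, 0.1625, 0.0289]
eef_rot: [1.869, 2.523, -0.002]
ft_force: [1.0, -1.8, -0.9]
finger_gap: 0.0119
grasp_force: 30.0
turn rv (tool) [-0.0001  0.0019 -0.0008] shift after turn [ 0.0646 -0.0001 -0.0001] t 5.425 tcp [0.462  0.1625 0.0289] j [ 0.27 -0.18  1.79 -0.    1.53 -0.03]
```

Scaled: -0.008 m is -0.128.

```bash
python3 inch.py '[[[-0.128,0,0,0,0,0],[-0.128,0,0,0,0,0],[-0.128,0,0,0,0,0],[-0.128,0,0,0,0,0],[-0.128,0,0,0,0,0],[-0.128,0,0,0,0,0],[-0.128,0,0,0,0,0],[0,0,0,0,0,0]]]' ; python3 go.py .443 .2242 .029 17
```

```text
time_s: 6.42
tcp_pos: [0.4784, 0.1089, 0.0289]
eef_rot: [1.869, 2.523, -0.002]
ft_force: [1.4, -0.7, -1.5]
finger_gap: 0.0116
grasp_force: 30.0
turn rv (tool) [-0.      0.0018 -0.0009] shift after turn [ 1.206e-01 -1.000e-04 -1.000e-04] t 6.425 tcp [0.4784 0.1089 0.0289] j [ 0.16 -0.17  1.79 -0.    1.53 -0.14]
```

Scaled: -0.006 m is -0.096.

```bash
python3 inch.py '[[[-0.096,0,0,0,0,0],[-0.096,0,0,0,0,0],[-0.096,0,0,0,0,0],[-0.096,0,0,0,0,0],[0,0,0,0,0,0]]]'; python3 inch.py '[[[-0.032,0,0,0,0,0],[-0.032,0,0,0,0,0],[0,0,0,0,0,0]]]';  python3 go.py .443 .2242 .029 17
```

```text
time_s: 7.05
tcp_pos: [0.4853, 0.0863, 0.0289]
eef_rot: [1.869, 2.524, -0.001]
ft_force: [1.0, -1.5, -1.2]
finger_gap: 0.0113
grasp_force: 30.0
time_s: 7.42
tcp_pos: [0.4861, 0.0835, 0.0289]
eef_rot: [1.868, 2.526, -0.0]
ft_force: [0.3, 2.1, -1.1]
finger_gap: 0.0116
grasp_force: 30.0
turn rv (tool) [-0.      0.0001  0.0003] shift after turn [ 1.472e-01 -1.000e-04 -1.000e-04] t 7.425 tcp [0.4861 0.0835 0.0289] j [ 0.1  -0.17  1.78 -0.    1.53 -0.2 ]
```

```bash
for i in 1 2; do python3 inch.py '[[[-0.024,0,0,0,0,0],[-0.024,0,0,0,0,0],[0,0,0,0,0,0]]]' | grep -E "tcp|ft|eef";done;  python3 go.py .443 .2242 .029 17
```

```text
tcp_pos: [0.4871, 0.0805, 0.0289]
eef_rot: [1.868, 2.525, -0.0]
ft_force: [-0.6, 1.1, -2.0]
tcp_pos: [0.4879, 0.0775, 0.0289]
eef_rot: [1.868, 2.525, -0.0]
ft_force: [0.1, 1.3, -2.3]
turn rv (tool) [-0.      0.0003  0.0001] shift after turn [ 1.534e-01 -1.000e-04 -1.000e-04] t 8.175 tcp [0.4879 0.0775 0.0289] j [ 0.09 -0.16  1.78 -0.    1.53 -0.21]
```

```bash
for i in 1 2; do python3 inch.py '[[[-0.024,0,0,0,0,0],[-0.024,0,0,0,0,0],[0,0,0,0,0,0]]]' | grep -E "tcp|ft|eef";done;  python3 go.py .443 .2242 .029 17
```

```text
tcp_pos: [0.4888, 0.0748, 0.0289]
eef_rot: [-1.869, -2.525, 0.0]
ft_force: [-0.5, 1.9, -2.7]
tcp_pos: [0.4889, 0.0748, 0.0291]
eef_rot: [-1.864, -2.524, -0.005]
ft_force: [-3.4, 10.8, 0.4]
turn rv (tool) [-0.     -0.0055  0.0018] shift after turn [ 1.562e-01 -2.000e-04  1.000e-04] t 8.925 tcp [0.4889 0.0748 0.0291] j [ 0.08 -0.16  1.78  0.01  1.53 -0.22]
```

Scaled: -0.0015 m is -0.024.

```bash
python3 inch.py '[[[-0.024,0,0,0,0,0],[-0.024,0,0,0,0,0],[0,0,0,0,0,0]]]' | grep -E "tcp|ft|eef"; python3 - <<'E'
from meas import *
for n in("top","side"):
    c=r.camera(n);np.savez(f"{n}4.npz",**c);im=c["img"]
    i=im[195:290,185:350] if n=="top" else im[180:260,250:350]
    cv2.imwrite(f"pics/{n}4c.png",cv2.resize(i,None,fx=4.5,fy=4.5,interpolation=cv2.INTER_CUBIC)[:,:,::-1])
E
```

```text
tcp_pos: [0.489, 0.0748, 0.0294]
eef_rot: [-1.859, -2.522, -0.01]
ft_force: [-8.2, 20.6, 3.4]
```

View pics/top4c.png

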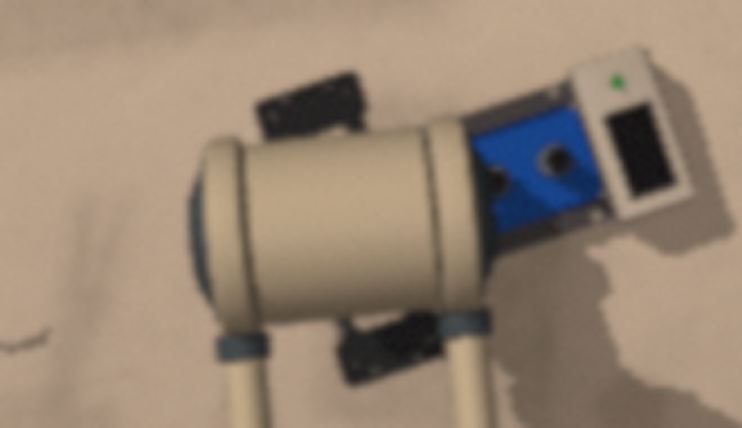

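The top view shows the tray's front face against the end block (front edge at about x = 590 in the crop) and between the rails. The force rises to 22 N with no further motion, so it is home. I'll ease the push, open, and look at the vials.

```bash
python3 inch.py '[[[0.032,0,0,0,0,0],[0.032,0,0,0,0,0],[0,0,0,0,0,0]]]' | grep -E "tcp|ft|eef"; python3 inch.py '[[[0,0,0,0,0,0],[0,0,0,0,0,0],[0,0,0,0,0,0],[0,0,0,0,0,0],[0,0,0,0,0,0],[0,0,0,0,0,0]]]' .088; python3 go.py .443 .2242 .029 17;python3 - <<'E'
from meas import *
for n in("side",):
    c=r.camera(n);np.savez(f"{n}5.npz",**c);im=c["img"]
    i=im[170:260,255:345]
    cv2.imwrite(f"pics/{n}5c.png",cv2.resize(i,None,fx=6,fy=6,interpolation=cv2.INTER_CUBIC)[:,:,::-1])
E
```

```text
tcp_pos: [0.4888, 0.0749, 0.029]
eef_rot: [-1.865, -2.525, -0.003]
ft_force: [-2.8, 8.1, -0.9]
time_s: 10.52
tcp_pos: [0.4894, 0.073, 0.0289]
eef_rot: [-1.868, -2.526, 0.0]
ft_force: [-0.1, 0.3, 0.2]
finger_gap: 0.0683
grasp_force: 0.0
turn rv (tool) [-0.0001  0.      0.0002] shift after turn [ 1.582e-01 -1.000e-04 -1.000e-04] t 10.525 tcp [0.4894 0.073  0.0289] j [ 0.08 -0.16  1.78 -0.    1.53 -0.22]
```

View pics/side5c.png

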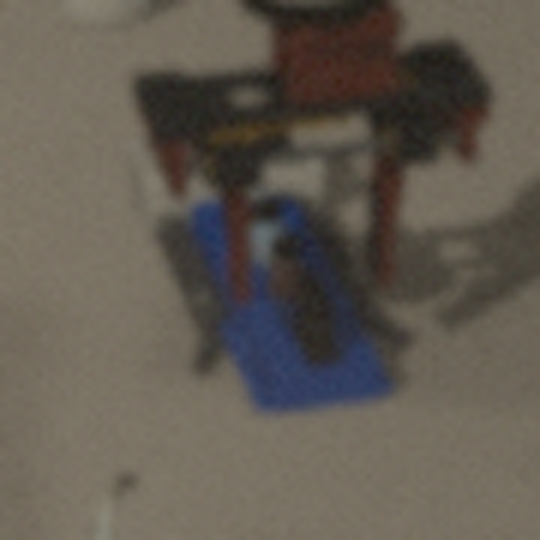

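The tray is still home, and the caps of the standing brown vial at (285,243) and a white one at (266,208) are visible between the open fingers. I'll cross-check the brown position by ray.

```bash
python3 - <<'E'
from meas import *
ex=np.array([np.cos(np.radians(-73)),np.sin(np.radians(-73))]);ey=np.array([-ex[1],ex[0]]);B=np.c_[ex,ey]
s=dict(np.load("side5.npz"));t=dict(np.load("top4.npz"))
g=lambda p:np.array(p)/6+[255,170]-.4
print("brown(side)",ray(s,g((286,243)),.056)[:2]@B,"white",ray(s,g((266,207)),.056)[:2]@B)
print("front cap(top)",ray(t,full((556,160)),.056)[:2]@B)
s0=dict(np.load("side0.npz"));h=lambda p:np.array(p)/6+[265,180]-.4
t0=dict(np.load("top0.npz"))
for a,b in zip([(252,268),(278,303),(303,350)],[(302,235),(239,259),(178,282)]): print("bias side-top",ray(s0,h(a),.056)[:2]@B-ray(t0,full(b),.056)[:2]@B)
print("tcp",np.array([.4894,.073])@B)
E
```

```text
brown(side) [0.12120435 0.49018138] white [0.16411583 0.49102637]
front cap(top) [0.21309805 0.48941583]
bias side-top [-0.00985773  0.00308264]
bias side-top [-0.0030433   0.00059668]
bias side-top [-0.0070389   0.00153127]
tcp [0.07327647 0.48935868]
```

```bash
python3 inch.py '[[[-0.16,0,0,0,0,0],[-0.176,0,0,0,0,0],[-0.176,0,0,0,0,0],[-0.176,0,0,0,0,0],[-0.168,0,0,0,0,0],[0,0,0,0,0,0]]]' .088; python3 inch.py '[[[0,0,0,0,0,0],[0,0,0,0,0,0],[0,0,0,0,0,0],[0,0,0,0,0,0],[0,0,0,0,0,0],[0,0,0,0,0,0],[0,0,0,0,0,0],[0,0,0,0,0,0]]]' 0; python3 - <<'E'
from meas import *
c=r.camera("side");im=c["img"];i=im[150:260,255:345]
cv2.imwrite("pics/side6c.png",cv2.resize(i,None,fx=5.4,fy=5.4,interpolation=cv2.INTER_CUBIC)[:,:,::-1])
E
```

```text
time_s: 11.32
tcp_pos: [0.5052, 0.021, 0.0289]
eef_rot: [-1.87, -2.524, 0.0]
ft_force: [0.1, -0.5, 0.0]
finger_gap: 0.0876
grasp_force: 0.0
time_s: 12.32
tcp_pos: [0.505, 0.0219, 0.0289]
eef_rot: [1.868, 2.526, 0.0]
ft_force: [0.1, 0.2, -0.2]
finger_gap: 0.0112
grasp_force: 0.0
```

View pics/side6c.png

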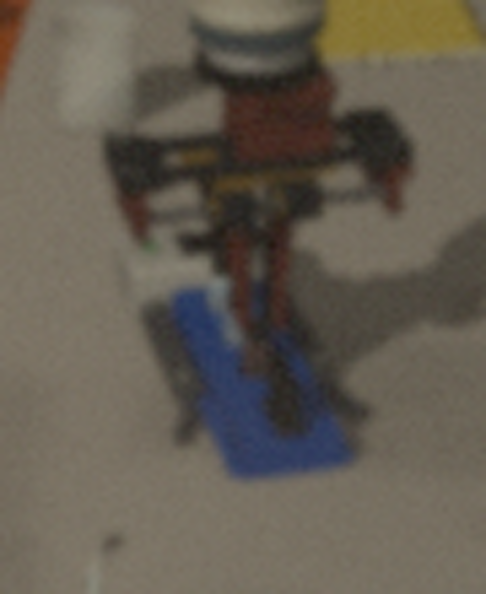

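```bash
python3 - <<'E'
from meas import *
c=dict(np.load("side5.npz"));k=lambda p:((proj(c,p)-[255,150])*5.4).round(0)
t=np.array([.505,.0219,.0289]);ex=np.array([.292,-.956,0]);n=np.array([.956,.292,0])
for z in(0,.02,.04,.06): print("tcp+z",z,k(t+n*.006+[0,0,z]),k(t-n*.006+[0,0,z]))
for d in(-.005,0,.005,.0317,.044): b=t+ex*d;b[2]=.024;print("vial at",d,"base",k(b),"top",k(b+[0,0,.032]))
E
python3 inch.py '[[[0,0,0,0,0,0]]]' -
```

```text
tcp+z 0 [245. 359.] [264. 357.]
tcp+z 0.02 [245. 331.] [264. 329.]
tcp+z 0.04 [245. 303.] [264. 301.]
tcp+z 0.06 [245. 274.] [264. 272.]
vial at -0.005 base [256. 369.] top [256. 324.]
vial at 0 base [254. 365.] top [254. 320.]
vial at 0.005 base [252. 361.] top [252. 316.]
vial at 0.0317 base [242. 341.] top [242. 296.]
vial at 0.044 base [238. 331.] top [237. 287.]
time_s: 12.5
tcp_pos: [0.505, 0.0218, 0.0289]
eef_rot: [1.868, 2.526, 0.0]
ft_force: [-0.2, 0.5, 0.3]
finger_gap: 0.0007
grasp_force: 0.0
```

The fingers shut completely on nothing. In the last view, the fingers at (245,335) and (280,330) are beside the brown vial at (255,358), which still stands. I'll open, rise and back off so the vials can be measured from above by numbers.

Units first: shifts go in shares of 62.5 mm and turns go in units of 0.1 rad. So -0.05 m is -0.8, 0.05 m is 0.8.

```bash
python3 inch.py '[[[0,0,-0.8,0,0,0],[0,0,-0.8,0,0,0],[0.64,0,0,0,0,0],[0.8,0,0,0,0,0],[0.8,0,0,0,0,0],[0.64,0,0,0,0,0],[0,0,0,0,0,0],[0,0,0,0,0,0]]]' -;  python3 - <<'E'
from meas import *
ex=np.array([np.cos(np.radians(-73)),np.sin(np.radians(-73))]);ey=np.array([-ex[1],ex[0]]);B=np.c_[ex,ey]
for n in("top","side"):
    c=r.camera(n);np.savez(f"{n}7.npz",**c);im=c["img"];hsv=cv2.cvtColor(im,cv2.COLOR_RGB2HSV)
    m=cv2.inRange(hsv,(100,110,20),(130,255,255))
    if n=="top": m[:,:200]=0;m[:,345:]=0;m[:205]=0;m[285:]=0
    else: m[:,255:256]=0;m[:170]=0;m[265:]=0;m[:,:255]=0;m[:,345:]=0
    cl=cv2.morphologyEx(m,cv2.MORPH_CLOSE,np.ones((15,15)));ct=max(cv2.findContours(cl,0,1)[0],key=cv2.contourArea)
    print(n,"blue",cv2.boundingRect(ct),cv2.minAreaRect(np.array([ray(c,p[0],.018)[:2]@B for p in ct],np.float32)))
    # profile along the tray's centre line at cap height
    for z in((.056,.062) if n=="top" else (.050,)):
        print("z",z,[(round(x,3),*im[tuple(np.round(proj(c,[*(B@[x,.4893]),z])[::-1]).astype(int))].tolist()) for x in np.arange(.04,.245,.005)])
E
```

```text
time_s: 13.5
tcp_pos: [0.4525, 0.1936, 0.1289]
eef_rot: [1.868, 2.526, -0.001]
ft_force: [-0.5, -0.2, -0.2]
finger_gap: 0.0003
grasp_force: 0.0
top blue (252, 219, 66, 41) ((0.1418824940919876, 0.4893696904182434), (0.19749943912029266, 0.07394324243068695), 0.15981100499629974)
z 0.056 [(np.float64(0.04), 140, 128, 131), (np.float64(0.045), 59, 63, 86), (np.float64(0.05), 24, 22, 23), (np.float64(0.055), 26, 24, 23), (np.float64(0.06), 25, 22, 19), (np.float64(0.065), 25, 23, 21), (np.float64(0.07), 25, 20, 21), (np.float64(0.075), 24, 21, 21), (np.float64(0.08), 22, 20, 19), (np.float64(0.085), 18, 24, 41), (np.float64(0.09), 21, 58, 116), (np.float64(0.095), 26, 68, 139), (np.float64(0.1), 25, 69, 140), (np.float64(0.105), 24, 70, 140), (np.float64(0.11), 24, 67, 137), (np.float64(0.115), 32, 46, 88), (np.float64(0.12), 37, 32, 41), (np.float64(0.125), 27, 25, 24), (np.float64(0.13), 29, 27, 26), (np.float64(0.135), 24, 25, 39), (np.float64(0.14), 21, 58, 121), (np.float64(0.145), 23, 66, 133), (np.float64(0.15), 22, 70, 141), (np.float64(0.155), 39, 64, 114), (np.float64(0.16), 5
[... 2676 characters left out ...]
.135), 45, 40, 38), (np.float64(0.14), 67, 66, 68), (np.float64(0.145), 74, 79, 82), (np.float64(0.15), 89, 94, 95), (np.float64(0.155), 75, 79, 81), (np.float64(0.16), 51, 52, 53), (np.float64(0.165), 44, 42, 39), (np.float64(0.17), 44, 42, 39), (np.float64(0.175), 46, 45, 40), (np.float64(0.18), 66, 68, 66), (np.float64(0.185), 66, 68, 66), (np.float64(0.19), 83, 84, 78), (np.float64(0.195), 87, 85, 80), (np.float64(0.2), 87, 85, 80), (np.float64(0.205), 67, 65, 58), (np.float64(0.21), 46, 44, 41), (np.float64(0.215), 46, 44, 41), (np.float64(0.22), 47, 46, 38), (np.float64(0.225), 52, 50, 45), (np.float64(0.23), 52, 50, 45), (np.float64(0.235), 50, 46, 39), (np.float64(0.24), 54, 48, 43)]
```

```bash
python3 - <<'E'
from meas import *
c=dict(np.load("side7.npz"));t=dict(np.load("top7.npz"));p=np.array([.4525,.1936,.1289])
for z in(0,.019,.06): print("tcp+",z,proj(c,p+[0,0,z]).round(1),proj(t,p+[0,0,z]).round(1))
u,v=proj(c,p).round().astype(int);im=c["img"].astype(int)
d=im[:,:,0]-im[:,:,2]
for y in range(v-40,v+14,2): print(y,' '.join('%4d'%x for x in d[y,u-16:u+17:2]),'|',' '.join('%3d'%x for x in im[y,u-16:u+17:2,1]))
E
```

```text
tcp+ 0 [317.  216.6] [219.1 260. ]
tcp+ 0.019 [317.2 211. ] [218.2 260.3]
tcp+ 0.06 [317.4 198.5] [216.1 260.8]
177   12    8   10    5    8   16   24   28   27   34   32   30   34   33   34   31   35 |  43  49  46  38  36  48  54  53  56  60  54  60  58  58  71  87  93
179   16   18   19   21   16   32   47   43   47   42   24   20   13   14   19   23   21 |  82  87  89  62  40  56  69  68  67  59  51  46  46  44  69 101 104
181   21   20   20   18   13   29   17   12   11   11   22   10    9    9   10   11   14 | 110 107 106  83  41  51  50  49  43  43  47  41  40  40  47  74  77
183   18   19   20   14   13   33   10   10    6    7   23    7    7    6    7   15   15 |  99 102  97  83  57  62  45  42  39  42  48  46  34  37  44  71  83
185   10   14   11   10   14   27    8    6    4   11   18    8    8    7    7   19   23 |  74  72  78  75  55  65  42  39  40  39  51  41  40  46  55  97 108
187   18   18   21   21   20   23    9    7   11   11   15   14   17   17   19   21   24 |  90  88 100 102  80  61  40  41  40  37  37  44  69  84  89 106 109
189   20   21   22   21   21   20 
[... 2604 characters left out ...]
  56  40  40  41  45  50  50  61  91  99 102 100 100  99 100  96
223  -46  -33    3   11    4  -15  -16   -4    8   11   17   18   21   20   23   20   20 |  66  52  44  42  43  46  49  49  49  70  88  99  99 101  98  99  96
225  -42  -22    9    5    4  -14  -18  -16    5    6   12   15   19   21   22   16   21 |  61  54  42  35  42  47  47  53  53  50  64  77 100 102 100 102 103
227  -41  -37   -4   10    6  -12  -35  -36   -8   14   10   14   21   21   19   20   19 |  66  61  50  46  43  48  49  56  65  59  64  82 101  99 102 102 105
229  -46  -44  -25    3    2  -13  -37  -48  -28    9   15   20   21   20   21   21   23 |  62  64  57  50  50  48  65  62  66  70  81  99 100 102 101 104 101
```

All three caps are still in place in the top view: brown at dock-line 0.127, the tray centre at 0.142, home. The shut fingertips appear 6–7 px (about 20 mm) higher than the reported TCP projects to. So at z = 0.029 the tips only skimmed the cap and closed above it. I'll return and feel my way lower with the fingers part open.

Scaled: -0.05 m is -0.8, -0.03 m is -0.48.

```bash
python3 inch.py '[[[-0.8,0,0,0,0,0],[-0.8,0,0,0,0,0],[-0.8,0,0,0,0,0],[-0.48,0,0,0,0,0],[0,0,0,0,0,0],[0,0,0,0,0,0],[0,0,0,0,0,0]]]' .06 | grep -E "time|tcp|gap"; python3 go.py .5048 .0214 .03 17; python3 - <<'E'
from meas import *
c=r.camera("side");im=c["img"].astype(int);o=r.get_obs();p=o["tcp_pos"];n=np.array([.956,.292,0])
g=o["finger_gap"]/2+.0067
for s in(1,-1):
    u,v=proj(c,p+s*n*g).round().astype(int);print("finger centre proj",u,v)
    for y in range(v-24,v+8,2): print(y,' '.join('%4d'%x for x in (im[y,u-8:u+9:2,0]-im[y,u-8:u+9:2,2])),'|',' '.join('%3d'%x for x in im[y,u-8:u+9:2,1]))
E
```

```text
time_s: 14.48
tcp_pos: [0.5049, 0.0226, 0.129]
finger_gap: 0.0598
turn rv (tool) [ 0.0002 -0.0002  0.0011] shift after turn [-0.0011 -0.0004  0.099 ] t 14.475 tcp [0.5049 0.0226 0.129 ] j [-0.02 -0.17  1.6   0.    1.71 -0.32]
finger centre proj 291 191
167   15   16   16   24   31   22   22   21   22 |  73  74  69  51  41  75 109 112 112
169   16   17   19   26   37   23   23   20   21 |  76  84  91  67  48  68 104 106 109
171   21   22   23   21   36   27   22   23   21 |  95 108 108  79  40  64 101 106 110
173   23   23   22   22   29   26   22   20   22 | 112 112 109  88  43  57 100 110 106
175   21   22   21   24   34   26   21   21   21 | 112 111 111  95  51  60 104 109 111
177   23   22   23   25   30   25   23   21   22 | 114 114 111  99  50  61 102 110 108
179   20   21   21   23   31   26   20   20   22 | 112 112 115  97  50  62 103 111 113
181   21   23   23   21   27   30   23   19   21 | 111 111 113 100  53  59 102 112 108
183   22   23   23   23   25   26   21   22   22 | 114 114 113 104  75  67 104 110 109
185   23   21   22   21   26   24   19   21   23 | 110 114 111 1
[... 1263 characters left out ...]
 107
180   22   20   21   15   26   25   22   23   21 | 111 110 109  72  42  87 107 110 111
182   23   19   21   20   22   24   22   21   22 | 108 111 107  91  73  94 107 107 109
184   21   21   22   21   23   21   21   23   23 | 110 110 107 105 102 108 109 107 108
186   22   23   23   22   20   22   22   23   21 | 111 109 109 108 112 111 109 106 108
188   23   24   21   20   20   21   21   21   20 | 113 109 110 110 111 111 115 111 108
190   19   21   21   22   23   22   21   22   23 | 115 114 113 110 110 112 110 111 113
192   19   20   21   21   21   24   20   22   21 | 111 108 113 112 114 114 113 111 110
194   17   19   21   21   20   22   22   24   19 | 104 111 109 109 112 110 113 111 111
```

Both open fingertips also end about 7 px above their projected places, which confirms it. I'll descend in stages and watch the force.

Scaled: 0.025 m is 0.4, -0.001 m is -0.016.

```bash
python3 inch.py '[[[-0.016,0,0.4,0,0,0],[0,0,0.4,0,0,0],[0,0,0.4,0,0,0],[0,0,0.4,0,0,0],[0,0,0,0,0,0]]]' | grep -E "time|tcp|ft"; for i in 1 2 3; do python3 inch.py '[[[0,0,0.048,0,0,0],[0,0,0.048,0,0,0],[0,0,0,0,0,0]]]' | grep -E "tcp|ft";done
```

```text
time_s: 15.15
tcp_pos: [0.5036, 0.0217, 0.0268]
ft_force: [-0.5, 0.2, 0.2]
tcp_pos: [0.5056, 0.0209, 0.0235]
ft_force: [0.7, -0.1, -0.5]
tcp_pos: [0.505, 0.0209, 0.0165]
ft_force: [-0.1, -0.0, 0.4]
tcp_pos: [0.505, 0.0209, 0.0105]
ft_force: [0.6, -0.2, -0.0]
```

No contact at a reported z of 0.0105, although that would be inside the tray, so the offset is real. I'll close.

```bash
python3 inch.py '[[[0,0,0,0,0,0],[0,0,0,0,0,0],[0,0,0,0,0,0],[0,0,0,0,0,0],[0,0,0,0,0,0],[0,0,0,0,0,0],[0,0,0,0,0,0]]]' 0
```

```text
time_s: 17.15
tcp_pos: [0.5053, 0.0209, 0.011]
eef_rot: [1.868, 2.526, 0.0]
ft_force: [-0.5, 0.1, -0.1]
finger_gap: 0.0209
grasp_force: 30.0
```

The vial is held: gap 20.9 mm, 30 N. I'll draw it straight up.

Scaled: -0.02 m is -0.32, 0.02 m is 0.32.

```bash
python3 inch.py '[[[0,0,-0.16,0,0,0],[0,0,-0.24,0,0,0],[0,0,-0.24,0,0,0],[0,0,-0.24,0,0,0],[0,0,-0.24,0,0,0],[0,0,-0.32,0,0,0],[0,0,-0.32,0,0,0],[0,0,-0.32,0,0,0],[0,0,-0.4,0,0,0],[0,0.24,-0.4,0,0,0],[0,0.32,-0.4,0,0,0],[0,0.32,-0.32,0,0,0],[0,0.24,0,0,0,0],[0,0,0,0,0,0],[0,0,0,0,0,0]]]'; python3 - <<'E'
from h import *
print(r.get_obs()["joint_positions"].round(2))
c=r.camera("side");np.savez("side8.npz",**c);im=c["img"].astype(int);p=r.get_obs()["tcp_pos"]
u,v=proj(c,p).round().astype(int);print(u,v)
for y in range(v-16,v+14,2): print(y,' '.join('%3d/%3d/%3d'%tuple(x) for x in im[y,u-8:u+9:2]))
E
```

```text
time_s: 19.02
tcp_pos: [0.5718, 0.0413, 0.2359]
eef_rot: [-1.868, -2.525, 0.001]
ft_force: [-0.3, 0.2, -0.6]
finger_gap: 0.021
grasp_force: 30.0
[ 0.01  0.03  1.22 -0.    1.89 -0.28]
280 161
145 125/119/102  86/ 70/ 58  77/ 56/ 48 112/105/ 89 122/113/100 105/ 98/ 84  63/ 50/ 39  78/ 58/ 48 115/104/ 87
147 115/108/ 95  79/ 64/ 53  72/ 50/ 41  88/ 81/ 67  97/ 90/ 78  86/ 79/ 70  61/ 47/ 35  78/ 57/ 46 111/101/ 84
149 118/111/ 97  86/ 71/ 62  68/ 45/ 33  58/ 50/ 40  48/ 44/ 37  40/ 37/ 24  49/ 38/ 31  78/ 59/ 50 112/100/ 87
151 127/121/108  91/ 80/ 71  66/ 42/ 33  62/ 54/ 40  55/ 49/ 37  56/ 46/ 39  49/ 35/ 25  82/ 60/ 51 107/ 99/ 84
153 129/125/108 106/ 97/ 83  76/ 55/ 46  89/ 72/ 52  98/ 78/ 56  86/ 68/ 50  66/ 53/ 39  83/ 63/ 54 110/102/ 88
155 133/129/114 124/120/105 101/ 88/ 73  99/ 80/ 61  98/ 76/ 53  88/ 69/ 49  89/ 78/ 64 108/ 97/ 83 118/108/ 95
157 136/129/117 133/129/114 124/119/102 101/ 85/ 66  91/ 72/ 50  87/ 68/ 51  96/ 85/ 69 116/108/ 94 117/110/ 97
159 137/133/116 137/132/118 126/120/105 106/ 91/ 73  95/ 74/ 55  85/ 66/ 46  95/ 86/ 71 118/111/ 95 116/108/ 93
161 142/136/121 137/133/119 130/126/111 106/ 94/ 76  94/ 75/ 54  86/ 68/ 51  86/ 77/ 62 102/ 96/ 82 108/101/ 87
163 142/137/122 137/133/119 133/128/112 110/ 99/ 82  84/ 65/ 48  74/ 59/ 43  74/ 63/ 53  83/ 74/ 65  81/ 75/ 63
165 140/134/121 135/132/117 129/126/112 113/106/ 91  83/ 76/ 63  76/ 65/ 53  80/ 71/ 63  82/ 74/ 63  77/ 73/ 63
167 137/131/118 130/128/114 121/119/106 110/105/ 93  87/ 81/ 69  76/ 72/ 62  76/ 73/ 63  81/ 74/ 64  84/ 76/ 66
169 134/131/116 126/122/109 118/115/100 109/106/ 94  84/ 78/ 67  75/ 71/ 63  83/ 77/ 65  99/ 92/ 79 110/104/ 90
171 131/127/110 124/118/105 115/110/ 97 103/ 98/ 84  88/ 84/ 72  95/ 88/ 76 112/105/ 92 117/109/ 95 116/112/ 97
173 121/116/102 113/108/ 92 108/104/ 89 104/ 97/ 85 111/104/ 90 117/109/ 95 120/112/ 97 119/113/ 99 118/109/ 94
```

The brown body with its dark cap shows between the fingers, its underside at row 164 or so, around z 0.22. Now the lean.

Scaled: -0.1 rad is -1.

```bash
python3 inch.py '[[[0,0,0,-0.6,0,0],[0,0,0,-1,0,0],[0,0,0,-1,0,0],[0,0,0,-1,0,0],[0,0,0,-1,0,0],[0,0,0,-1,0,0],[0,0,0,-1,0,0],[0,0,0,-0.8,0,0],[0,0,0,-0.4,0,0],[0,0,0,0,0,0],[0,0,0,0,0,0],[0,0,0,0,0,0]]]'; python3 - <<'E'
from meas import *
o=r.get_obs();M=R.from_rotvec(o["eef_rot"]).as_matrix();print("tilt",np.degrees(np.arccos(-M[2,2])),M[:,2].round(2),o["joint_positions"].round(2),o["joint_vel"].round(3))
ex=np.array([np.cos(np.radians(-73)),np.sin(np.radians(-73))]);ey=np.array([-ex[1],ex[0]]);B=np.c_[ex,ey]
s=r.camera("side");np.savez("side9.npz",**s);s0=dict(np.load("side7.npz"))
c=s
for nm,c in(("before",s0),("now",s)):
    m=cv2.inRange(cv2.cvtColor(c["img"],cv2.COLOR_RGB2HSV),(100,110,20),(130,255,255));m[:170]=0;m[265:]=0;m[:,:255]=0;m[:,345:]=0
    ct=max(cv2.findContours(cv2.morphologyEx(m,cv2.MORPH_CLOSE,np.ones((15,15))),0,1)[0],key=cv2.contourArea)
    print(nm,cv2.boundingRect(ct),[(round(float(x),3),c["img"][tuple(np.round(proj(c,[*(B@[x,.4893]),.033])[::-1]).astype(int))].tolist()) for x in(.127,.171,.215)])
im=s["img"];p=o["tcp_pos"];u,v=proj(s,p).round().astype(int);print(u,v)
h=cv2.cvtColor(im,cv2.COLOR_RGB2HSV)[v-30:v+16,u-30:u+30]
for y in range(v-26,v+14,2): print(y,' '.join('%3d/%2d'%(x[1],int(x[0])-int(x[2])) for x in im[y,u-12:u+13:2].astype(int)))
E
```

```text
time_s: 20.58
tcp_pos: [0.5724, 0.0415, 0.2364]
eef_rot: [1.516, 2.05, 0.842]
ft_force: [-0.3, 0.3, 0.0]
finger_gap: 0.021
grasp_force: 30.0
tilt 44.68342047145541 [ 0.67  0.21 -0.71] [-0.22 -0.71  2.    0.38  1.17 -0.54] [-0.001  0.003  0.002  0.001 -0.003 -0.003]
before (288, 204, 31, 33) [(0.127, [64, 53, 47]), (0.171, [102, 107, 110]), (0.215, [101, 107, 107])]
now (288, 204, 30, 33) [(0.127, [45, 63, 99]), (0.171, [105, 113, 113]), (0.215, [106, 111, 108])]
280 161
135 126/26 124/25 126/26 125/25 125/24 126/26 123/25 125/24 124/26 122/25 121/25 124/27 115/25
137 126/26 123/25 125/26 126/26 125/25 123/27 125/24 123/26 125/25 124/25 123/26 117/26  74/34
139 123/24 125/25 125/26 124/23 123/26 124/24 125/25 123/24 124/25 124/24 123/25  99/28  47/40
141 124/24 126/23 124/26 125/25 128/26 123/27 123/25 122/25 124/24 121/25 110/28  63/34  49/38
143 125/27 124/25 126/26 126/25 123/25 125/26 123/27 124/25 121/26 115/25  80/28  48/42  47/35
145 118/26 123/26 122/25 120/20 124/22 117/22 112/23 116/22 108/23  77/31  49/41  50/40  68/29
147 116/25 115/22 117/22 114/19 114/21 111/21 105/23 10
[... 574 characters left out ...]
  70/44  69/34  90/23  84/25  78/27
161 130/20 134/21 134/20 136/20 122/21  95/38  80/44  70/42  64/31  81/21  97/21  99/21 105/23
163 130/20 131/22 136/21 135/18 128/20 107/26  75/36  57/31  63/21  73/17  73/16  76/16  83/21
165 129/20 132/20 138/19 132/20 126/20 108/19  77/19  64/16  69/14  72/17  73/14  74/16  80/15
167 131/19 134/22 130/19 126/18 118/15 106/15  83/14  71/16  72/17  72/15  78/19  90/17  95/22
169 133/19 130/21 128/19 120/18 117/18 101/16  81/16  74/16  80/16  92/18 102/20 107/23 109/23
171 128/20 127/21 122/20 118/19 108/19 100/16  87/17  94/18 103/18 112/22 111/21 110/24 112/21
173 120/20 114/21 112/18 113/21 104/18  99/21 102/21 109/22 111/23 106/21 111/22 109/23 109/21
```

The vial is leaned 44.7° and held with 30 N, its brown body at (276,160). The tray hasn't moved, both white vials still stand in their pockets, and the brown pocket shows blue. I'll hand it in.

```bash
python3 -c "
from plant import r
print(r.job_done())"
```

```text
the job is handed in; nothing more can be done
None
```

I handed the job in at about 21 s, with the tray home, the two white vials standing in it, and the brown vial held still at about 45°, roughly 22 cm above the bench; the verdict was not shown.

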